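Load line sensors into the tilted spares rail

TASK

Load both line sensors (the small grey blocks with a single steel nose) into the tilted rail: lay each one upright in the open upper trough with its nose pointing downhill and let it slide down into the tube. Both must end fully home, one behind the other, noses downhill, the first against the end stop and the second against the first; the order does not matter.

Things in the scene. Friction and masses are not known exactly. Their poses are not given: they have to be found in the camera images.
- sensor_a: a line sensor: grey plastic block 56 (x) x 34 (y) x 52 mm high (z), upright, 0.08 to 0.17 kg, black plate on top; from the middle of one end (26 mm up) a round steel nose sticks out level, 24 mm long, 19 mm across; other end flat. Origin: centre of the underside; x to the nose, z up. Grip across y, from above; fingertips 22 mm above the underside or higher clear the rail's sides.
- sensor_b: the other, identical: grey plastic block 56 (x) x 34 (y) x 52 mm high (z), upright, 0.08 to 0.17 kg, black plate on top; from the middle of one end (26 mm up) a round steel nose sticks out level, 24 mm long, 19 mm across; other end flat. Origin: centre of the underside; x to the nose, z up. Grip across y, from above; fingertips 22 mm above the underside or higher clear the rail's sides.
- rail_load (a point): loading point: on the centre line of the tilted rail's floor, in the middle of its open trough, 140 mm above the table. x runs downhill along the floor (slope 30 degrees), y across, z square to the floor. Trough from x = -65 to +70 mm, tube from there to the end stop at 235 mm. Home, the first sensor's origin is at x = 183 mm, the second's at 103 mm.
- rail: the rail: fixed steel channel on a stand, 50 mm wide, slick white floor, highest at its upper end (190 mm); trough sides flare at 45 degrees to 19 mm high, 74 mm apart, centring a sensor 10 mm or 10 degrees off. Tube: clear sides, steel lips 60 mm over the floor. A sensor let go in the trough slides home by itself in 1.5 s. Origin on the table below the loading point; x downhill, level.
Things that resemble listed ones, but are neither listed nor needed, are in the scene too. Leave any blue or yellow look-alike of the sensor_b alone.

How it is judged:
At the end, for the whole second after the job is handed in: Both sensors at rest in the tube, noses downhill, upright on the rail floor (z within 10 mm, 14 degrees; 18 mm of the centre line): one home at the end stop (x 171 to 192 mm from the loading point), the other home behind it (91 to 112 mm), in either order (((x of sensor_a in the frame of rail_load between 0.171 and 0.192 m and y of sensor_a in the frame of rail_load between -0.018 and 0.018 m and z of sensor_a in the frame of rail_load between -0.008 and 0.01 m and x of rail_load in the frame of sensor_a below -0.05 m and angle between the z axis of each of sensor_a, sensor_b and the z axis of rail_load, either way round below 0.25 rad and linear speed of each of sensor_a, sensor_b below 0.02 m/s and x of sensor_b in the frame of rail_load between 0.091 and 0.112 m and y of sensor_b in the frame of rail_load between -0.018 and 0.018 m and z of sensor_b in the frame of rail_load between -0.008 and 0.01 m and x of rail_load in the frame of sensor_b below -0.05 m) or (x of sensor_b in the frame of rail_load between 0.171 and 0.192 m and y of sensor_b in the frame of rail_load between -0.018 and 0.018 m and z of sensor_b in the frame of rail_load between -0.008 and 0.01 m and x of rail_load in the frame of sensor_b below -0.05 m and angle between the z axis of each of sensor_b, sensor_a and the z axis of rail_load, either way round below 0.25 rad and linear speed of each of sensor_b, sensor_a below 0.02 m/s and x of sensor_a in the frame of rail_load between 0.091 and 0.112 m and y of sensor_a in the frame of rail_load between -0.018 and 0.018 m and z of sensor_a in the frame of rail_load between -0.008 and 0.01 m and x of rail_load in the frame of sensor_a below -0.05 m))); the robot touches nothing.
It also fails if it takes over 58 s, if anything falls off the work surface, if the arm or the gripper's body presses on something with over 40 N, if the wrist force passes 120 N, or if a joint passes its speed limit or range.

ROBOT

A 7-joint arm with a two-finger parallel gripper is mounted at the origin on the work surface. World frame = base frame: x ahead of the robot, y to its left, z up, the work surface at z = 0. Lengths are in m, angles in rad, forces in N, time in s.
With the tool pointing down it reaches from about 0.4 to 0.85 m from the base axis. Payload 4.5 kg.
Tool frame: the origin (TCP) lies between the finger pads; the fingertips stand 11 mm ahead of it and the grasp point (between the pads) lies 8 mm behind it (r.nose_length is the distance from the TCP to the fingertips, in m); z points along the fingers, y is the line along which they close (so a half turn about z gives the same grasp; the last joint's range is limited). The gripper opens to 88 mm and grips with 3 to 60 N. Pads are 18 mm wide; open, the fingers measure 123 mm over their backs; the gripper's body (75 mm by 187 mm) begins 45 mm behind the grasp point.
Start: joints at [1.376, 0.689, -0.195, 1.565, 0.157, 0.902, -0.215], TCP at [0.142, -0.609, 0.25] pointing down, gripper open.
Joint ranges: [-3.01, 3.01], [-0.46, 2.08], [-1.47, 1.51], [0.13, 2.56], [-1, 4.14], [0.04, 2.09], [-2.66, 2.66]. Speed limits (rad/s): [2.57, 2.57, 3.14, 3.14, 3.14, 3.14, 3.14].

INTERFACE

Orientations are given as a unit quaternion [x, y, z, w].
In Python, from plant import get_state, snapshot, camera_model, r gives the robot as it stands.
- The arm moves only by the shell command python3 -m inch 'ROWS' [FORCE]. ROWS is text: rows parted by semicolons, each of 7 numbers parted by spaces: the opening, from -1 (shut) to 1 (fully open), then the shift along the tool's x, y, z in m, then the turn, a rotation vector about the tool's x, y, z in rad. A call has 1 to 20 rows; each row shifts and turns the commanded pose from where the row before left it, along the tool's axes as they then stand; what a row does not reach is not made up. A row lasts 1/12 s, in which the tool goes at most 41.7 mm and 7.16 degrees, less where a joint would pass 70% of its speed; a pose out of reach is approached as far as the arm can. A call is refused whole if a number of a shift passes 0.0417 or a number of a turn 0.125, either way. A call with a gripper value outside its range is refused whole. The fingers move at their own pace and stop on an object; FORCE is the grip in N (left out, the last holds). Time passes only in rows, so rows that do not move let the fingers close. It gives the time, the measured TCP pose, the force, the opening and the grip force at its end, in the units of the state.
- get_state(): the state, without advancing time (a new reading comes with each control period).
- snapshot(name): name is "scene" or "top"; returns (picture, depth): 480x640x3 uint8, red, green, blue; 480x640 float32, m along the optical axis (not along the pixel's ray), 0 where there is no reading.
- camera_model(name): a dict with "intrinsics" (3x3 intrinsics, pixels), "dist" ([k1, k2, p1, p2, k3] as OpenCV has them; the pictures are not rectified), "view" (4x4, takes a point from world to camera coordinates). Camera axes: x right, y down, z forward; pixel columns grow to the right and rows downward; lengths in m; the calibration is good to about 2 mm. A picture is of the moment at which its call begins. camera_model takes no time and is no camera call.
- r.finish_job(): hands the job in; it is judged then, once.
The state is a dict: "clock": time; "q": joint angles; "qd": joint speeds; "joint_torque": joint torques, N m; "tool_pos": TCP position; "eef_rot": TCP orientation; "contact_force": force on the tool from outside, world axes, zero at the start; "moment": the same for the moment, N m; "opening": opening from 0.0 (shut) to 1.0 (fully open); "finger_force": force on a finger pad.
Only numpy, scipy, OpenCV 4.12 (cv2) and the standard library are available. Lean on these libraries where they do the work, as an engineer would, in place of code of your own. Each camera call takes 0.05 s, during which the arm holds its last target. There are 200 camera calls.

## Working session

There is one attempt and no reset: what is moved stays moved. The work goes in short steps, Python scripts to look and compute and a shell command to move; the robot and the scene stay as the last step left them, time stands still between calls to the robot, and variables do not carry over. Pictures are saved under pics/ and viewed, at most 10 in all, crops included, and the job is handed in when it is done.

```bash
ls; mkdir -p pics
python3 - <<'E'
from plant import *
import cv2,numpy as np
for n in("scene","top"):
    p,d=snapshot(n); cv2.imwrite(f"pics/{n}0.png",p[:,:,::-1]); np.save(f"pics/{n}0.npy",d)
    m=camera_model(n); print(n,np.round(m["intrinsics"],1).tolist(),m["dist"],np.round(m["view"],4).tolist(),(d>0).mean())
s=get_state();print(s)
E
```

```text
pics
scene [[486.6, 0.0, 325.2], [0.0, 486.6, 234.1], [0.0, 0.0, 1.0]] [-0.09794963  0.          0.          0.          0.        ] [[-0.2963, 0.9551, -0.0081, 0.2872], [0.7466, 0.2263, -0.6256, -0.2321], [-0.5956, -0.1914, -0.7801, 1.2504], [0.0, 0.0, 0.0, 1.0]] 0.9960774739583333
top [[453.7, 0.0, 324.1], [0.0, 453.7, 235.3], [0.0, 0.0, 1.0]] [0.00016452 0.         0.         0.         0.        ] [[0.02, -0.9996, -0.0194, -0.1359], [-0.9979, -0.0188, -0.0619, 0.4367], [0.0615, 0.0206, -0.9979, 1.0023], [0.0, 0.0, 0.0, 1.0]] 0.9959537760416667
{'clock': 0.1, 'q': array([ 1.37582544,  0.68987379, -0.19452379,  1.56620599,  0.15732086,
        0.90250478, -0.21511842]), 'qd': array([-0.00085496, -0.00154975, -0.00145768, -0.00241554, -0.00179284,
       -0.00037076,  0.00099605]), 'joint_torque': array([-3.12730685e-03, -5.28504610e+01, -1.27143357e+00, -1.53836739e+01,
       -5.25213894e-02,  2.03718140e-03,  4.26416022e-05]), 'tool_pos': array([ 0.14157347, -0.60820865,  0.24901581]), 'eef_rot': array([ 9.93460830e-01,  1.14170659e-01, -1.56872505e-04, -7.83960072e-04]), 'contact_force': array([ 0.63742814,  0.13312108, -0.49705139]), 'moment': array([ 0.01229111, -0.01914025, -0.02431546]), 'finger_force': 0.0, 'opening': 0.9956573560007087}
```

View pics/scene0.png

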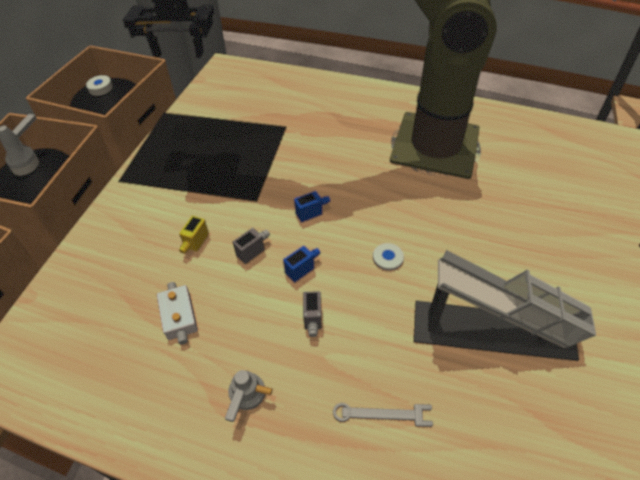

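View pics/top0.png

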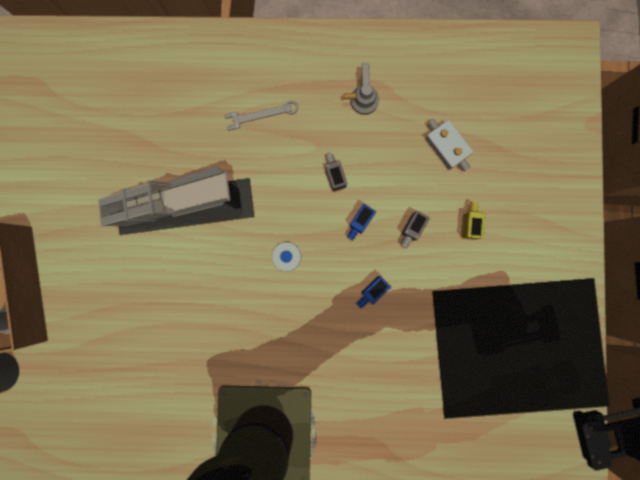

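The scene view shows grey sensors at (250,245), nose toward (266,236), and (313,308), nose toward (313,330). The rail runs from (440,265) down to (590,330). In the top view the sensors are at (415,226), nose toward (405,243), and (336,173), nose toward (329,157). The rail's trough is at about (197,193), with its tube end at (105,210).

```bash
cat > h.py <<'E'
import numpy as np,cv2
from plant import *
def cloud(name,d):
    m=camera_model(name);K,D,V=[np.array(m[k],float) for k in("intrinsics","dist","view")]
    v,u=np.mgrid[:480,:640]
    n=cv2.undistortPoints(np.stack([u,v],-1).reshape(-1,1,2).astype(float),K,D).reshape(480,640,2)
    P=np.dstack([n*d[...,None],d])
    return (P-V[:3,3])@V[:3,:3]
def ray(name,px):
    m=camera_model(name);K,D,V=[np.array(m[k],float) for k in("intrinsics","dist","view")]
    n=cv2.undistortPoints(np.array(px,float).reshape(1,1,2),K,D).ravel()
    return -V[:3,:3].T@V[:3,3], V[:3,:3].T@np.r_[n,1]
def tri(p1,p2):
    o1,a=ray("scene",p1);o2,b=ray("top",p2)
    s=np.linalg.lstsq(np.c_[a,-b],o2-o1,rcond=None)[0]
    return (o1+a*s[0]+o2+b*s[1])/2,np.linalg.norm(o1+a*s[0]-o2-b*s[1])
E
python3 - <<'E'
from h import *
C={n:cloud(n,np.load(f"pics/{n}0.npy")) for n in("scene","top")}
for n,px in (("top",[(415,226),(336,173),(406,241),(330,158),(420,224),(338,176),(500,100),(195,192),(215,189),(175,196)]),("scene",[(247,241),(312,302),(265,236),(312,328),(480,285),(350,370)])):
    for p in px: print(n,p,np.round(C[n][p[1],p[0]],4))
def rect(P,n):
    r=cv2.minAreaRect((P[:,:2]*1000).astype(np.float32)); print(n,len(P),[np.round(x,1) for x in r],np.round(P.mean(0),4))
for c in((415,226),(336,173)):
    A=C["top"][c[1],c[0]]
    for n in C:
        P=C[n].reshape(-1,3);P=P[np.linalg.norm(P[:,:2]-A[:2],axis=1)<.055]
        T=P[(P[:,2]>.042)&(P[:,2]<.065)]; rect(T,n); print(np.percentile(T[:,2],[5,50,95]))
im=[]
for n,(x,y,w,h) in(("top",(300,140,140,115)),("scene",(220,215,140,130)),("top",(90,140,180,105)),("scene",(410,240,190,125))):
    p=cv2.imread(f"pics/{n}0.png")[y:y+h,x:x+w];im.append(cv2.resize(p,(400,300),interpolation=cv2.INTER_CUBIC))
cv2.imwrite("pics/c1.png",np.vstack([np.hstack(im[:2]),np.hstack(im[2:])]))
E
```

```text
top (415, 226) [ 0.4602 -0.3222  0.0541]
top (336, 173) [ 0.5718 -0.1513  0.0548]
top (406, 241) [ 0.4287 -0.3064  0.0352]
top (330, 158) [ 0.6091 -0.1375  0.0349]
top (420, 224) [ 0.4651 -0.3336  0.05  ]
top (338, 176) [ 0.5651 -0.1557  0.0563]
top (500, 100) [ 0.7565 -0.5223  0.0031]
top (195, 192) [0.5139 0.1301 0.1295]
top (215, 189) [0.5162 0.0829 0.1567]
top (175, 196) [0.509  0.1798 0.1021]
scene (247, 241) [ 0.4728 -0.3201  0.0548]
scene (312, 302) [ 0.57   -0.1489  0.0549]
scene (265, 236) [ 0.4323 -0.2996  0.0299]
scene (312, 328) [ 0.6113 -0.136   0.0352]
scene (480, 285) [0.4954 0.1336 0.128 ]
scene (350, 370) [ 0.6538 -0.051  -0.0019]
scene 410 [array([ 465. , -323.7]), array([35.9, 57.3]), np.float64(61.6)] [ 0.4673 -0.3228  0.0501]
[0.04428704 0.05065374 0.05316797]
top 424 [array([ 462.6, -326.9]), array([34.2, 56.3]), np.float64(61.4)] [ 0.4621 -0.3259  0.0534]
[0.04961275 0.05351376 0.05640559]
scene 518 [array([ 570.5, -149. ]), array([57.5, 33.6]), np.float64(18.7)] [ 0.5737 -0.1481  0.0515]
[0.04715746 0.05184861 0.05445853]
top 411 [array([ 569.8, -151.9]), array([56.3, 34.3]), np.float64(18.9)] [ 0.5687 -0.1518  0.0534]
[0.04916468 0.05364001 0.05659795]
```

View pics/c1.png

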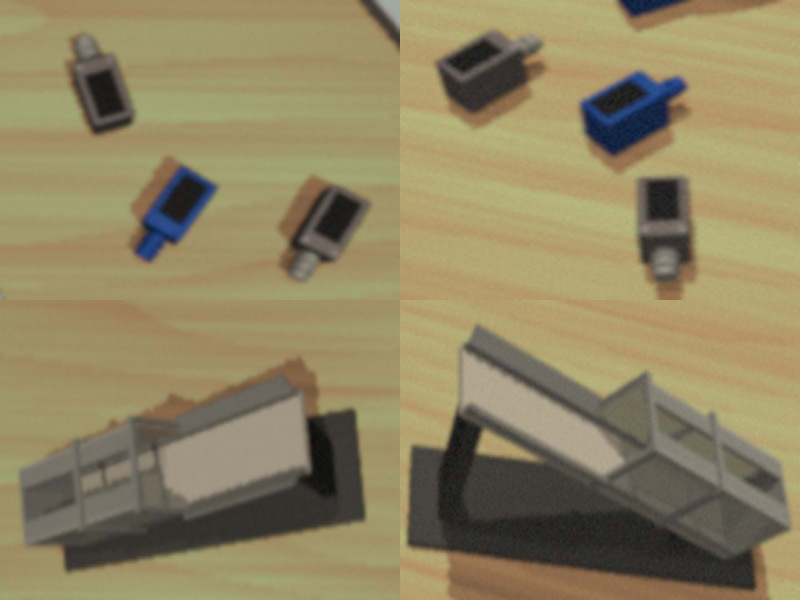

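The crops confirm which way both noses point and that they are grey. They also show the white trough floor, with the upper end at right in the top view and at left in the scene view. Next is the rail frame.

Run:
```python
from h import *
C={n:cloud(n,np.load(f"pics/{n}0.npy")) for n in("scene","top")}
A=[]
for n,(x,y,w,h) in(("top",(140,160,100,70)),("scene",(430,245,110,85))):
    p=cv2.imread(f"pics/{n}0.png").astype(int); mask=np.zeros((480,640),np.uint8)
    sub=p[y:y+h,x:x+w]; g=(sub.min(2)>110)&(sub.max(2)-sub.min(2)<60); mask[y:y+h,x:x+w]=g
    k,l,st,ce=cv2.connectedComponentsWithStats(mask); i=1+st[1:,4].argmax(); print(n,st[i],ce[i])
    m=cv2.erode((l==i).astype(np.uint8),np.ones((3,3)))>0
    P=C[n][m];P=P[(P[:,2]>.07)]
    c=P.mean(0);U,S,Vt=np.linalg.svd(P-c,full_matrices=False); nz=Vt[2]*np.sign(Vt[2][2])
    P=P[abs((P-c)@nz)<.006]; c=P.mean(0);Vt=np.linalg.svd(P-c,full_matrices=False)[2]; nz=Vt[2]*np.sign(Vt[2][2])
    down=np.array([0,0,-1])+nz*nz[2];down/=np.linalg.norm(down)
    ax=Vt[0]*np.sign(Vt[0]@down)
    print(len(P),c.round(4),"tilt",np.degrees(np.arccos(nz[2])),"heading steepest",np.degrees(np.arctan2(down[1],down[0])),"principal",np.degrees(np.arctan2(ax[1],ax[0])))
    R=cv2.minAreaRect((np.c_[(P-c)@down,(P-c)@np.cross(nz,down)]*1000).astype(np.float32));print(R)
    print("point z=.14 on axis",c+down*(.14-c[2])/down[2], "range", np.percentile((P-c)@down,[1,99]))
# base plate dark
for n in C:
    P=C[n].reshape(-1,3); q=cv2.imread(f"pics/{n}0.png").max(2).ravel()
    s=P[(q<75)&(abs(P[:,2])<.02)&(P[:,0]>.4)&(P[:,0]<.62)&(P[:,1]>0)&(P[:,1]<.36)]; print(n,len(s),cv2.minAreaRect((s[:,:2]*1000).astype(np.float32)))
# top-of-rail cloud points above 0.02
    for y0 in np.arange(.03,.31,.02):
        t=P[(P[:,2]>.03)&(P[:,2]<.25)&(P[:,0]>.4)&(P[:,0]<.62)&(abs(P[:,1]-y0)<.004)]
        if len(t): print(round(y0,2),len(t),t.min(0).round(3)[[0,2]],t.max(0).round(3)[[0,2]])
# lines
from itertools import product
for s,t in (((437,262),None),): pass
```

```text
top [ 162  174   66   37 1413] [196.1358811 192.7034678]
386 [0.5115 0.1295 0.1314] tilt 30.184884410846955 heading steepest 93.90327294263082 principal 98.59781532010369
((4.280326843261719, 0.28409385681152344), (173.70086669921875, 13.552014350891113), 4.182480812072754)
point z=.14 on axis [0.51250594 0.11477457 0.14      ] range [-0.07997915  0.08884587]
scene [ 436  253   81   60 1525] [472.90688525 287.43147541]
599 [0.5083 0.1263 0.1324] tilt 31.182129704312604 heading steepest 115.7506325757364 principal 97.6874579533196
((2.0612335205078125, -11.658432006835938), (42.47224426269531, 173.70286560058594), 73.94088745117188)
point z=.14 on axis [0.51381579 0.11489766 0.14      ] range [-0.07722109  0.084688  ]
scene 4635 ((501.5604248046875, 194.28823852539062), (88.94060516357422, 307.7881774902344), 8.83338451385498)
0.05 7 [0.492 0.168] [0.503 0.173]
0.07 393 [0.482 0.03 ] [0.555 0.188]
0.09 180 [0.478 0.148] [0.554 0.181]
0.11 177 [0.477 0.136] [0.551 0.169]
0.13 174 [0.473 0.125] [0.548 0.157]
0.15 165 [0.47  0.114] [0.545 0.145]
0.17 157 [0.468 0.102] [0.541 0.137]
0.19 
[... 178 characters left out ...]
]
0.29 178 [0.455 0.034] [0.517 0.115]
0.31 182 [0.452 0.031] [0.514 0.104]
top 1817 ((498.2556457519531, 190.89724731445312), (86.34748840332031, 306.90264892578125), 9.402205467224121)
0.05 17 [0.493 0.17 ] [0.509 0.177]
0.07 213 [0.482 0.034] [0.555 0.191]
0.09 145 [0.477 0.15 ] [0.552 0.181]
0.11 130 [0.474 0.137] [0.549 0.168]
0.13 127 [0.472 0.127] [0.547 0.159]
0.15 118 [0.469 0.115] [0.543 0.146]
0.17 121 [0.465 0.103] [0.541 0.134]
0.19 131 [0.466 0.087] [0.533 0.157]
0.21 190 [0.467 0.08 ] [0.529 0.166]
0.23 145 [0.46  0.065] [0.523 0.152]
0.25 97 [0.457 0.058] [0.519 0.139]
0.27 130 [0.456 0.043] [0.52  0.129]
0.29 94 [0.454 0.032] [0.514 0.115]
0.31 66 [0.451 0.032] [0.511 0.104]
```

```bash
cat >> h.py <<'E'
from scipy.spatial.transform import Rotation as Ro
LP=np.array([.5125,.114,.14]);YAW=98.5
def rail():
    c,s=np.cos(np.radians(YAW)),np.sin(np.radians(YAW));k=np.cos(np.pi/6)
    x=np.array([c*k,s*k,-.5]);z=np.array([c*.5,s*.5,k]);return np.c_[x,np.cross(z,x),z]
FLIP=np.diag([1.,-1,-1])
def down(hd): return Ro.from_euler('z',hd,degrees=True).as_matrix()@FLIP
def railtool(x,h,y=0): # tool along rail, TCP h above floor
    R=rail();return LP+R@[x,y,h],R@FLIP
def to(p,R,n=None):
    s=get_state();R0=Ro.from_quat(s["eef_rot"]);d=R0.inv().apply(np.array(p)-s["tool_pos"])
    w=(R0.inv()*Ro.from_matrix(R)).as_rotvec()
    n=n or int(max(np.ceil(np.linalg.norm(d)/.04),np.ceil(np.linalg.norm(w)/.12),1))
    S=sum(Ro.from_rotvec(w*k/n).as_matrix() for k in range(n))
    print("n",n,"row",np.linalg.solve(S,d).round(4),(w/n).round(4),"| total d",d.round(4),"w",w.round(4),"q",s["q"].round(2),"t",round(s["clock"],2))
E
python3 -c "
from h import *
to([.570,-.1505,.14],down(18.8))"; python3 -m inch -h | head -5
```

```text
n 16 row [ 0.0336 -0.0203  0.0068] [-0.0001  0.     -0.0062] | total d [ 0.5211 -0.3484  0.1095] w [-0.0016  0.0001 -0.0993] q [ 1.38  0.69 -0.19  1.57  0.16  0.9  -0.22] t 0.1invalid input at $: expected rows of numbers
```

```bash
python3 -m inch '0.5 0.0336 -0.0203 0.0068 0 0 -0.0062;0.5 0.0336 -0.0203 0.0068 0 0 -0.0062;0.5 0.0336 -0.0203 0.0068 0 0 -0.0062;0.5 0.0336 -0.0203 0.0068 0 0 -0.0062;0.5 0.0336 -0.0203 0.0068 0 0 -0.0062;0.5 0.0336 -0.0203 0.0068 0 0 -0.0062;0.5 0.0336 -0.0203 0.0068 0 0 -0.0062;0.5 0.0336 -0.0203 0.0068 0 0 -0.0062;0.5 0.0336 -0.0203 0.0068 0 0 -0.0062;0.5 0.0336 -0.0203 0.0068 0 0 -0.0062;0.5 0.0336 -0.0203 0.0068 0 0 -0.0062;0.5 0.0336 -0.0203 0.0068 0 0 -0.0062;0.5 0.0336 -0.0203 0.0068 0 0 -0.0062;0.5 0.0336 -0.0203 0.0068 0 0 -0.0062;0.5 0.0336 -0.0203 0.0068 0 0 -0.0062;0.5 0.0336 -0.0203 0.0068 0 0 -0.0062;0.5 0 0 0 0 0 0;0.5 0 0 0 0 0 0'
python3 -c "
from h import *
to([.570,-.1505,.037],down(18.8))"
```

```text
clock: 1.6
tool_pos: [0.5719, -0.1466, 0.1401]
eef_rot: [0.986, 0.166, 0.0, -0.001]
contact_force: [-0.4, -0.9, 0.7]
opening: 0.75
finger_force: 0.0
n 3 row [-0.001   0.0011  0.0344] [-0.0006 -0.0001  0.0019] | total d [-0.0031  0.0033  0.1031] w [-0.0019 -0.0004  0.0057] q [ 0.22  0.79 -0.08  1.77  0.1   0.59 -1.16] t 1.6
```

```bash
python3 -m inch '0.5 -0.003 0.003 0.02 0 0 0.005;0.5 0 0 0.025 0 0 0;0.5 0 0 0.025 0 0 0;0.5 0 0 0.02 0 0 0;0.5 0 0 0.013 0 0 0;0.5 0 0 0 0 0 0;0.5 0 0 0 0 0 0' 20
python3 - <<'E'
from h import *
to([.570,-.1505,.037],down(18.8))
p,d=snapshot("scene");q,e=snapshot("top")
cv2.imwrite("pics/g1.png",np.hstack([cv2.resize(p[230:380,230:430],(400,300)),cv2.resize(q[110:230,260:420],(400,300))])[:,:,::-1])
E
```

```text
clock: 2.18
tool_pos: [0.5681, -0.1551, 0.0378]
eef_rot: [0.987, 0.16, -0.001, 0.0]
contact_force: [0.0, 0.3, 0.9]
opening: 0.749
finger_force: 0.0
n 1 row [ 0.0033 -0.0037  0.0008] [ 0.0001  0.0013 -0.0065] | total d [ 0.0033 -0.0037  0.0008] w [ 0.0001  0.0013 -0.0065] q [ 0.22  0.95 -0.05  1.81  0.12  0.39 -1.17] t 2.18
```

View pics/g1.png

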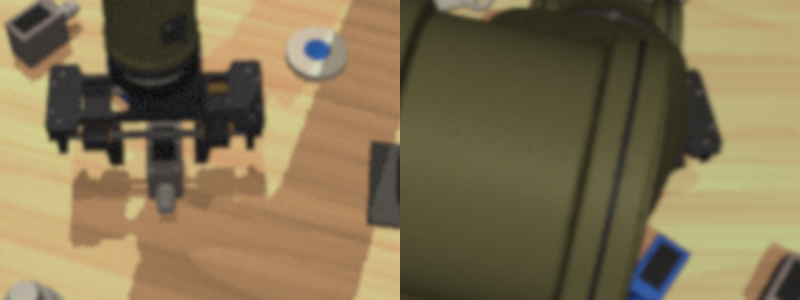

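In the left crop the sensor stands between the open fingers at about (165,165), nose toward the camera. I'll shift back about 3 mm, close the fingers and lift.

```bash
python3 -m inch '0.5 0.003 -0.003 0 0 0 -0.005;0.5 0 0 0 0 0 0;-1 0 0 0 0 0 0;-1 0 0 0 0 0 0;-1 0 0 0 0 0 0;-1 0 0 0 0 0 0;-1 0 0 0 0 0 0;-1 0 0 0 0 0 0;-1 0 0 0 0 0 0;-1 0 0 0 0 0 0' 25
python3 -c "
from h import *
to([.570,-.1505,.037],down(18.8))"
```

```text
clock: 3.12
tool_pos: [0.5706, -0.1501, 0.038]
eef_rot: [0.987, 0.163, -0.0, -0.0]
contact_force: [0.1, 1.0, -0.1]
opening: 0.38
finger_force: 25.0
n 1 row [-0.0007  0.0002  0.001 ] [-0.0001  0.0001 -0.0001] | total d [-0.0007  0.0002  0.001 ] w [-0.0001  0.0001 -0.0001] q [ 0.21  0.95 -0.06  1.8   0.12  0.39 -1.17] t 3.12
```

```bash
python3 -m inch '-1 0 0 -0.01 0 0 0;-1 0 0 -0.03 0 0 0;-1 0 0 -0.04 0 0 0;-1 0 0 -0.04 0 0 0;-1 0 0 -0.04 0 0 0;-1 0 0 -0.04 0 0 0;-1 0 0 -0.02 0 0 0;-1 0 0 0 0 0 0;-1 0 0 0 0 0 0'
python3 -c "
from h import *
p,R=railtool(-.015,.13);print(p);to(p,R)"
```

```text
clock: 3.87
tool_pos: [0.5708, -0.1504, 0.2592]
eef_rot: [0.987, 0.163, 0.001, 0.001]
contact_force: [-0.3, -0.9, -1.4]
opening: 0.384
finger_force: 25.0
[0.50481249 0.16543834 0.2600833 ]
n 13 row [ 0.018  -0.0194 -0.0058] [-0.0278 -0.0336 -0.1045] | total d [ 0.0392 -0.3203 -0.0013] w [-0.3612 -0.4362 -1.358 ] q [ 0.23  0.63 -0.09  1.67  0.07  0.85 -1.13] t 3.87
```

```bash
python3 -c "
from h import *
p,R=railtool(-.015,.13);to(p,R,18)
s=get_state();T=np.eye(4);T[:3,:3]=Ro.from_quat(s['eef_rot']).as_matrix();T[:3,3]=s['tool_pos']
S=np.eye(4);S[:3,:3]=Ro.from_rotvec([-.02,-.0242,-.0754]).as_matrix();S[:3,3]=[.013,-.014,-.0042]
for k in range(18):
  T=T@S
  if k%4==3:print(T[:3,3].round(3))
"
```

```text
n 18 row [ 0.0132 -0.0138 -0.0043] [-0.0201 -0.0242 -0.0754] | total d [ 0.0392 -0.3203 -0.0013] w [-0.3612 -0.4362 -1.358 ] q [ 0.23  0.63 -0.09  1.67  0.07  0.85 -1.13] t 3.87
[ 0.594 -0.077  0.272]
[0.595 0.001 0.277]
[0.573 0.075 0.273]
[0.529 0.139 0.265]
```

```bash
python3 -m inch '-1 0.0132 -0.0138 -0.0043 -0.0201 -0.0242 -0.0754;-1 0.0132 -0.0138 -0.0043 -0.0201 -0.0242 -0.0754;-1 0.0132 -0.0138 -0.0043 -0.0201 -0.0242 -0.0754;-1 0.0132 -0.0138 -0.0043 -0.0201 -0.0242 -0.0754;-1 0.0132 -0.0138 -0.0043 -0.0201 -0.0242 -0.0754;-1 0.0132 -0.0138 -0.0043 -0.0201 -0.0242 -0.0754;-1 0.0132 -0.0138 -0.0043 -0.0201 -0.0242 -0.0754;-1 0.0132 -0.0138 -0.0043 -0.0201 -0.0242 -0.0754;-1 0.0132 -0.0138 -0.0043 -0.0201 -0.0242 -0.0754;-1 0.0132 -0.0138 -0.0043 -0.0201 -0.0242 -0.0754;-1 0.0132 -0.0138 -0.0043 -0.0201 -0.0242 -0.0754;-1 0.0132 -0.0138 -0.0043 -0.0201 -0.0242 -0.0754;-1 0.0132 -0.0138 -0.0043 -0.0201 -0.0242 -0.0754;-1 0.0132 -0.0138 -0.0043 -0.0201 -0.0242 -0.0754;-1 0.0132 -0.0138 -0.0043 -0.0201 -0.0242 -0.0754;-1 0.0132 -0.0138 -0.0043 -0.0201 -0.0242 -0.0754;-1 0.0132 -0.0138 -0.0043 -0.0201 -0.0242 -0.0754;-1 0.0132 -0.0138 -0.0043 -0.0201 -0.0242 -0.0754;-1 0 0 0 0 0 0;-1 0 0 0 0 0 0'
python3 -m inch '-1 0 0 0 0 0 0;-1 0 0 0 0 0 0'
python3 -c "
from h import *
p,R=railtool(-.015,.13);to(p,R)
p,R=railtool(-.015,.039);to(p,R)"
```

```text
clock: 5.53
tool_pos: [0.503, 0.1675, 0.2572]
eef_rot: [0.629, 0.733, -0.171, 0.194]
contact_force: [0.4, -0.1, -1.1]
opening: 0.387
finger_force: 25.0
clock: 5.7
tool_pos: [0.5053, 0.165, 0.2587]
eef_rot: [0.631, 0.731, -0.17, 0.195]
contact_force: [-0.9, -1.4, -2.1]
opening: 0.382
finger_force: 25.0
n 1 row [-0.0003 -0.0004 -0.0014] [-0.003   0.0004 -0.0016] | total d [-0.0003 -0.0004 -0.0014] w [-0.003   0.0004 -0.0016] q [-0.54  0.67 -0.22  1.74  0.63  1.15 -0.97] t 5.7
n 3 row [-0.0001 -0.0001  0.0299] [-0.001   0.0001 -0.0005] | total d [-0.0002 -0.0002  0.0896] w [-0.003   0.0004 -0.0016] q [-0.54  0.67 -0.22  1.74  0.63  1.15 -0.97] t 5.7
```

```bash
python3 -m inch '-1 0 0 0.02 0 0 0;-1 0 0 0.025 0 0 0;-1 0 0 0.02 0 0 0;-1 0 0 0.01 0 0 0;-1 0 0 0 0 0 0;-1 0 0 0 0 0 0;-1 0 0 0 0 0 0'
python3 - <<'E'
from h import *
to(*railtool(-.015,.039))
p,d=snapshot("scene");q,e=snapshot("top")
cv2.imwrite("pics/g2.png",np.hstack([cv2.resize(p[210:360,410:610],(400,300)),cv2.resize(q[130:250,90:250],(400,300))])[:,:,::-1])
E
```

```text
clock: 6.28
tool_pos: [0.511, 0.1304, 0.195]
eef_rot: [0.631, 0.732, -0.168, 0.195]
contact_force: [0.2, -0.1, -1.8]
opening: 0.384
finger_force: 25.0
n 1 row [-0.0018 -0.0009  0.0168] [ 0.0004 -0.0025 -0.0004] | total d [-0.0018 -0.0009  0.0168] w [ 0.0004 -0.0025 -0.0004] q [-0.5   0.75 -0.19  1.84  0.72  0.99 -1.04] t 6.28
```

View pics/g2.png

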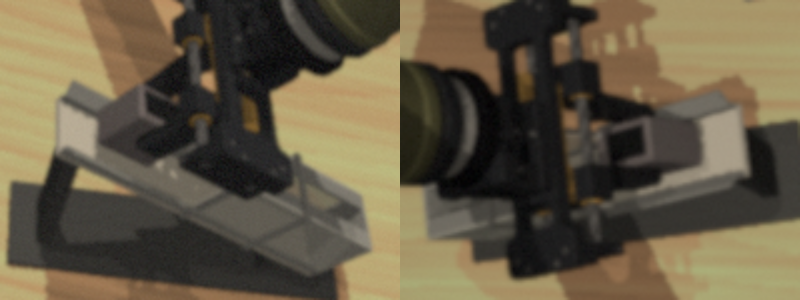

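The sensor hangs above the trough, centred and parallel to it in both views: left crop block at (130,125), top crop at (665,145). Now lower it and release.

```bash
python3 -m inch '-1 -0.001 -0.001 0.007 0 0 0;-1 0 0 0.005 0 0 0;-1 0 0 0.003 0 0 0;-1 0 0 0 0 0 0;-1 0 0 0 0 0 0'
python3 -c "
from h import *
to(*railtool(-.015,.039))"
```

```text
clock: 6.8
tool_pos: [0.5104, 0.1208, 0.1815]
eef_rot: [0.631, 0.732, -0.169, 0.195]
contact_force: [-0.5, 0.1, -1.6]
opening: 0.385
finger_force: 25.0
n 1 row [-0.0003  0.001   0.0005] [-0.0018 -0.0007  0.0005] | total d [-0.0003  0.001   0.0005] w [-0.0018 -0.0007  0.0005] q [-0.49  0.76 -0.18  1.86  0.74  0.95 -1.06] t 6.8
```

```bash
python3 -m inch '0.3 0 0 0 0 0 0;0.3 0 0 0 0 0 0;0.3 0 0 0 0 0 0;0.3 0 0 0 0 0 0;0.3 0 0 0 0 0 0;0.3 0 0 0 0 0 0;0.3 0 0 -0.01 0 0 0;0.3 0 0 -0.02 0 0 0;0.3 0 0 -0.04 0 0 0;0.3 0 0 -0.04 0 0 0;0.3 0 0 -0.04 0 0 0;0.3 0 0 0 0 0 0;0.3 0 0 0 0 0 0;0.3 0 0 0 0 0 0'
python3 - <<'E'
from h import *
to([.4635,-.3255,.22],down(151.5),24)
p,d=snapshot("scene");np.save("pics/s3.npy",d)
cv2.imwrite("pics/g3.png",cv2.resize(p[230:380,410:610],(600,450))[:,:,::-1])
E
```

```text
clock: 7.97
tool_pos: [0.4994, 0.1945, 0.3117]
eef_rot: [0.631, 0.732, -0.17, 0.195]
contact_force: [-1.4, -0.5, -0.4]
opening: 0.655
finger_force: 0.0
n 24 row [-0.0161 -0.0134  0.0091] [-0.0101  0.0202 -0.0376] | total d [-0.395  -0.1119  0.334 ] w [-0.2436  0.4844 -0.9032] q [-0.57  0.62 -0.24  1.65  0.57  1.29 -0.92] t 7.97
```

View pics/g3.png

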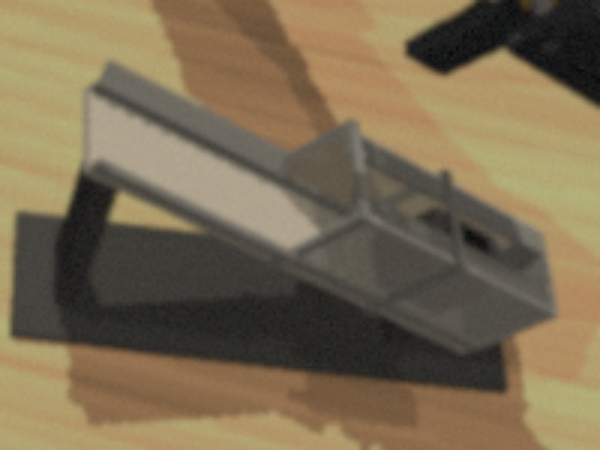

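The sensor is in the lower tube: its black plate is visible at about (470,230) in the crop and the trough is empty. On to the second one.

```bash
python3 -c "
from h import *
s=get_state();T=np.eye(4);T[:3,:3]=Ro.from_quat(s['eef_rot']).as_matrix();T[:3,3]=s['tool_pos']
S=np.eye(4);S[:3,:3]=Ro.from_rotvec([-.0101,.0202,-.0376]).as_matrix();S[:3,3]=[-.0161,-.0134,.0091]
for k in range(24):
  T=T@S
  if k%4==3:print(T[:3,3].round(3))
to([.49,.03,.3],down(98.5)); to([.49,.03,.3],down(98.5),8)
"
```

```text
[0.462 0.111 0.31 ]
[0.437 0.023 0.305]
[ 0.425 -0.067  0.294]
[ 0.426 -0.156  0.276]
[ 0.439 -0.243  0.252]
[ 0.463 -0.325  0.22 ]
n 5 row [-0.0302 -0.0066  0.0122] [-7.000e-04  1.049e-01 -1.000e-04] | total d [-0.1335 -0.0331  0.0902] w [-3.300e-03  5.245e-01 -3.000e-04] q [-0.57  0.62 -0.24  1.65  0.58  1.29 -0.92] t 8.02
n 8 row [-0.019  -0.0042  0.0073] [-0.0004  0.0656 -0.    ] | total d [-0.1335 -0.0331  0.0902] w [-3.300e-03  5.245e-01 -3.000e-04] q [-0.57  0.62 -0.24  1.65  0.58  1.29 -0.92] t 8.02
```

```bash
python3 -m inch '0.5 -0.0161 -0.0134 0.0091 -0.0101 0.0202 -0.0376;0.5 -0.0161 -0.0134 0.0091 -0.0101 0.0202 -0.0376;0.5 -0.0161 -0.0134 0.0091 -0.0101 0.0202 -0.0376;0.5 -0.0161 -0.0134 0.0091 -0.0101 0.0202 -0.0376;0.5 -0.0161 -0.0134 0.0091 -0.0101 0.0202 -0.0376;0.5 -0.0161 -0.0134 0.0091 -0.0101 0.0202 -0.0376;0.5 -0.0161 -0.0134 0.0091 -0.0101 0.0202 -0.0376;0.5 -0.0161 -0.0134 0.0091 -0.0101 0.0202 -0.0376;0.5 -0.0161 -0.0134 0.0091 -0.0101 0.0202 -0.0376;0.5 -0.0161 -0.0134 0.0091 -0.0101 0.0202 -0.0376;0.5 -0.0161 -0.0134 0.0091 -0.0101 0.0202 -0.0376;0.5 -0.0161 -0.0134 0.0091 -0.0101 0.0202 -0.0376;0.5 -0.0161 -0.0134 0.0091 -0.0101 0.0202 -0.0376;0.5 -0.0161 -0.0134 0.0091 -0.0101 0.0202 -0.0376;0.5 -0.0161 -0.0134 0.0091 -0.0101 0.0202 -0.0376;0.5 -0.0161 -0.0134 0.0091 -0.0101 0.0202 -0.0376;0.5 -0.0161 -0.0134 0.0091 -0.0101 0.0202 -0.0376;0.5 -0.0161 -0.0134 0.0091 -0.0101 0.0202 -0.0376;0.5 -0.0161 -0.0134 0.0091 -0.0101 0.0202 -0.0376;0.5 -0.0161 -0.0134 0.0091 -0.0101 0.0202 -0.0376'
python3 -m inch '0.5 -0.0161 -0.0134 0.0091 -0.0101 0.0202 -0.0376;0.5 -0.0161 -0.0134 0.0091 -0.0101 0.0202 -0.0376;0.5 -0.0161 -0.0134 0.0091 -0.0101 0.0202 -0.0376;0.5 -0.0161 -0.0134 0.0091 -0.0101 0.0202 -0.0376;0.5 0 0 0 0 0 0;0.5 0 0 0 0 0 0;0.5 0 0 0 0 0 0;0.5 0 0 0 0 0 0'
python3 - <<'E'
from h import *
to([.4635,-.3255,.037],down(151.5))
p,d=snapshot("scene");q,e=snapshot("top")
cv2.imwrite("pics/g4.png",np.hstack([cv2.resize(p[180:330,170:370],(400,300)),cv2.resize(q[150:240,90:210],(400,300))])[:,:,::-1])
E
```

```text
clock: 9.68
tool_pos: [0.4378, -0.2438, 0.25]
eef_rot: [0.318, 0.947, -0.029, 0.032]
contact_force: [0.9, 0.2, -0.1]
opening: 0.755
finger_force: 0.0
clock: 10.35
tool_pos: [0.4637, -0.3226, 0.2196]
eef_rot: [0.246, 0.969, 0.0, -0.001]
contact_force: [-0.5, 0.5, -0.4]
opening: 0.749
finger_force: 0.0
n 5 row [-0.0003 -0.0005  0.0365] [ 0.0001 -0.0004  0.0001] | total d [-0.0016 -0.0027  0.1826] w [ 0.0005 -0.0021  0.0004] q [ 0.87  0.7  -0.58  1.77  0.5   0.83  1.12] t 10.35
```

View pics/g4.png

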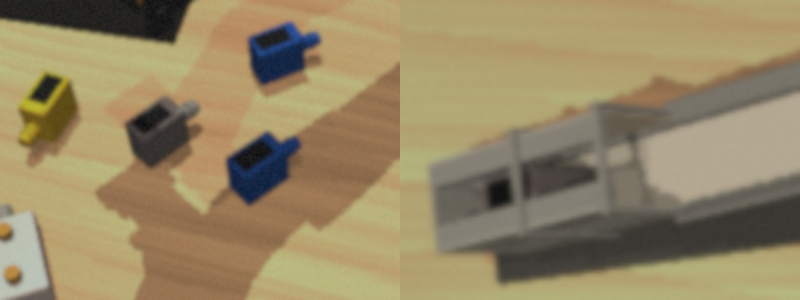

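The left crop shows the grey sensor at (160,125), undisturbed, with blue neighbours well clear. The right crop shows the first sensor's black plate at (495,190) in the tube. I'll descend on the second and check the first sensor's position by projection.

```bash
python3 -m inch '0.5 0 -0.001 0.02 0 0 0;0.5 0 0 0.035 0 0 0;0.5 0 0 0.035 0 0 0;0.5 0 0 0.035 0 0 0;0.5 0 0 0.03 0 0 0;0.5 0 0 0.02 0 0 0;0.5 0 0 0.0075 0 0 0;0.5 0 0 0 0 0 0;0.5 0 0 0 0 0 0;0.5 0 0 0 0 0 0' 25
python3 - <<'E'
from h import *
to([.4635,-.3255,.037],down(151.5))
m=camera_model("top");K,D,V=[np.array(m[k],float) for k in("intrinsics","dist","view")]
def pj(p):
    w=LP+rail()@np.array(p); return (cv2.projectPoints(w,cv2.Rodrigues(V[:3,:3])[0],V[:3,3],K,D)[0].ravel()-[90,150])*400/120+[400,0]
for nm,o in(("home",.183),):
    for l,x,z in(("rear top",-.028,.052),("centre top",0,.052),("front top",.028,.052),("nose tip",.052,.026),("rear bottom",-.028,0)): print(nm,l,pj([o+x,0,z]).round())
print("tube start lip",pj([.07,0,.06]),"end",pj([.235,0,.06]))
E
```

```text
clock: 11.28
tool_pos: [0.4649, -0.325, 0.0389]
eef_rot: [0.247, 0.969, -0.0, 0.001]
contact_force: [-0.5, 0.6, 0.1]
opening: 0.751
finger_force: 0.0
n 1 row [ 0.001  -0.0012  0.0019] [ 0.0005  0.0021 -0.0007] | total d [ 0.001  -0.0012  0.0019] w [ 0.0005  0.0021 -0.0007] q [ 0.74  0.96 -0.37  1.87  0.73  0.46  0.92] t 11.28
home rear top [529. 182.]
home centre top [501. 190.]
home front top [474. 198.]
home nose tip [488. 205.]
home rear bottom [601. 186.]
tube start lip [609.26295226 155.60688932] end [439.29930528 203.68372318]
```

The projection matches home: plate centre at 501 and rear face spanning 529–601, as seen in the crop. Gripping the second.

```bash
python3 -m inch '0.5 0.001 -0.001 0.001 0 0 0;0.5 0 0 0 0 0 0;-1 0 0 0 0 0 0;-1 0 0 0 0 0 0;-1 0 0 0 0 0 0;-1 0 0 0 0 0 0;-1 0 0 0 0 0 0;-1 0 0 0 0 0 0;-1 0 0 0 0 0 0;-1 0 0 0 0 0 0;-1 0 0 -0.01 0 0 0;-1 0 0 -0.03 0 0 0;-1 0 0 -0.04 0 0 0;-1 0 0 -0.04 0 0 0;-1 0 0 -0.04 0 0 0;-1 0 0 -0.04 0 0 0;-1 0 0 -0.02 0 0 0;-1 0 0 -0.02 0 0 0;-1 0 0 0 0 0 0;-1 0 0 0 0 0 0' 25
python3 - <<'E'
from h import *
p,R=railtool(-.015,.13);to(p,R,20)
s=get_state();R0=Ro.from_quat(s['eef_rot']);w=(R0.inv()*Ro.from_matrix(R)).as_rotvec()/20
S=sum(Ro.from_rotvec(w*k).as_matrix() for k in range(20));d=np.linalg.solve(S,R0.inv().apply(p-s['tool_pos']))
x,r=s['tool_pos'],R0
for k in range(20):
    x=x+r.apply(d);r=r*Ro.from_rotvec(w)
    if k%4==3:print(x.round(3))
E
```

```text
clock: 12.95
tool_pos: [0.4625, -0.3254, 0.2772]
eef_rot: [0.247, 0.969, -0.0, 0.0]
contact_force: [-0.6, -0.1, -0.6]
opening: 0.381
finger_force: 25.0
n 20 row [ 0.0189  0.0169 -0.0046] [ 0.0121 -0.0242  0.0451] | total d [0.1975 0.4513 0.0168] w [ 0.242  -0.4845  0.902 ] q [ 0.9   0.63 -0.64  1.7   0.45  0.95  1.17] t 12.95
[ 0.435 -0.228  0.292]
[ 0.425 -0.125  0.296]
[ 0.433 -0.023  0.291]
[0.46  0.075 0.279]
[0.505 0.165 0.26 ]
```

```bash
python3 -m inch '-1 0.0189 0.0169 -0.0046 0.0121 -0.0242 0.0451;-1 0.0189 0.0169 -0.0046 0.0121 -0.0242 0.0451;-1 0.0189 0.0169 -0.0046 0.0121 -0.0242 0.0451;-1 0.0189 0.0169 -0.0046 0.0121 -0.0242 0.0451;-1 0.0189 0.0169 -0.0046 0.0121 -0.0242 0.0451;-1 0.0189 0.0169 -0.0046 0.0121 -0.0242 0.0451;-1 0.0189 0.0169 -0.0046 0.0121 -0.0242 0.0451;-1 0.0189 0.0169 -0.0046 0.0121 -0.0242 0.0451;-1 0.0189 0.0169 -0.0046 0.0121 -0.0242 0.0451;-1 0.0189 0.0169 -0.0046 0.0121 -0.0242 0.0451;-1 0.0189 0.0169 -0.0046 0.0121 -0.0242 0.0451;-1 0.0189 0.0169 -0.0046 0.0121 -0.0242 0.0451;-1 0.0189 0.0169 -0.0046 0.0121 -0.0242 0.0451;-1 0.0189 0.0169 -0.0046 0.0121 -0.0242 0.0451;-1 0.0189 0.0169 -0.0046 0.0121 -0.0242 0.0451;-1 0.0189 0.0169 -0.0046 0.0121 -0.0242 0.0451;-1 0.0189 0.0169 -0.0046 0.0121 -0.0242 0.0451;-1 0.0189 0.0169 -0.0046 0.0121 -0.0242 0.0451;-1 0.0189 0.0169 -0.0046 0.0121 -0.0242 0.0451;-1 0.0189 0.0169 -0.0046 0.0121 -0.0242 0.0451'
python3 -m inch '-1 0 0 0 0 0 0;-1 0 0 0 0 0 0;-1 0 0 0 0 0 0;-1 0 0 0 0 0 0'
python3 -c "
from h import *
to(*railtool(-.015,.039))"
```

```text
clock: 14.62
tool_pos: [0.504, 0.1675, 0.2573]
eef_rot: [0.63, 0.732, -0.171, 0.195]
contact_force: [0.8, 0.6, -0.7]
opening: 0.385
finger_force: 25.0
clock: 14.95
tool_pos: [0.504, 0.1648, 0.2588]
eef_rot: [0.631, 0.732, -0.17, 0.195]
contact_force: [-0.4, -0.2, -0.9]
opening: 0.386
finger_force: 25.0
n 3 row [-0.0001  0.0004  0.0299] [-0.001  -0.      0.0003] | total d [-0.0002  0.0011  0.0896] w [-0.0031 -0.0001  0.0008] q [-0.52  0.67 -0.24  1.74  0.64  1.16 -0.98] t 14.95
```

```bash
python3 -m inch '-1 0 0.001 0.02 0 0 0;-1 0 0 0.025 0 0 0;-1 0 0 0.02 0 0 0;-1 0 0 0.01 0 0 0;-1 0 0 0.007 0 0 0;-1 0 0 0.005 0 0 0;-1 0 0 0.003 0 0 0;-1 0 0 0 0 0 0;-1 0 0 0 0 0 0;-1 0 0 0 0 0 0'
python3 - <<'E'
from h import *
to(*railtool(-.015,.039))
p,d=snapshot("scene");q,e=snapshot("top")
cv2.imwrite("pics/g5.png",np.hstack([cv2.resize(p[210:360,410:610],(400,300)),cv2.resize(q[130:250,90:250],(400,300))])[:,:,::-1])
E
```

```text
clock: 15.78
tool_pos: [0.5125, 0.1231, 0.1815]
eef_rot: [0.63, 0.732, -0.168, 0.195]
contact_force: [-0.1, 0.4, -1.2]
opening: 0.383
finger_force: 25.0
n 1 row [-0.0021 -0.0014  0.0014] [ 0.0003 -0.0027  0.0008] | total d [-0.0021 -0.0014  0.0014] w [ 0.0003 -0.0027  0.0008] q [-0.48  0.77 -0.2   1.85  0.75  0.96 -1.07] t 15.78
```

View pics/g5.png

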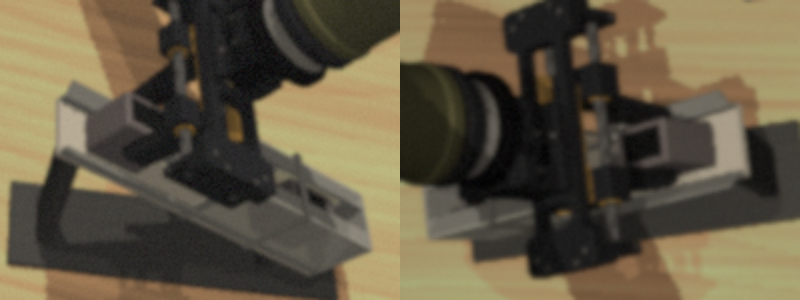

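The second sensor sits just above the trough floor, centred: left crop block at (120,130), top crop at (680,145). Release and retreat.

```bash
python3 -m inch '-1 -0.001 -0.001 0.001 0 0 0;-1 0 0 0 0 0 0;0.3 0 0 0 0 0 0;0.3 0 0 0 0 0 0;0.3 0 0 0 0 0 0;0.3 0 0 0 0 0 0;0.3 0 0 0 0 0 0;0.3 0 0 0 0 0 0;0.3 0 0 -0.01 0 0 0;0.3 0 0 -0.02 0 0 0;0.3 0 0 -0.04 0 0 0;0.3 0 0 -0.04 0 0 0;0.3 0 0 -0.04 0 0 0;0.3 -0.02 0 -0.03 0 0 0;0.3 -0.04 0 0 0 0 0;0.3 -0.04 0 0 0 0 0;0.3 -0.04 0 0 0 0 0;0.3 -0.04 0 0 0 0 0;0.3 -0.04 0 0 0 0 0;0.3 -0.04 0 0 0 0 0'
python3 -m inch '0.3 -0.04 0 0 0 0 0;0.3 0 0 0 0 0 0;0.3 0 0 0 0 0 0;0.3 0 0 0 0 0 0;0.3 0 0 0 0 0 0;0.3 0 0 0 0 0 0'
python3 - <<'E'
from h import *
p,d=snapshot("scene");q,e=snapshot("top")
cv2.imwrite("pics/g6.png",np.hstack([cv2.resize(p[230:380,410:610],(400,300)),cv2.resize(q[150:240,90:210],(400,300))])[:,:,::-1])
m=camera_model("top");K,D,V=[np.array(m[k],float) for k in("intrinsics","dist","view")]
for x in(.075,.103,.131,.155,.183,.211):
    w=LP+rail()@np.array([x,0,.052]);print(x,((cv2.projectPoints(w,cv2.Rodrigues(V[:3,:3])[0],V[:3,3],K,D)[0].ravel()-[90,150])*400/120+[400,0]).round())
E
```

```text
clock: 17.55
tool_pos: [0.5314, -0.0146, 0.468]
eef_rot: [0.63, 0.732, -0.169, 0.195]
contact_force: [1.6, 1.0, 0.4]
opening: 0.65
finger_force: 0.0
clock: 18.05
tool_pos: [0.5369, -0.0458, 0.4854]
eef_rot: [0.629, 0.733, -0.169, 0.194]
contact_force: [-0.2, 0.5, -0.4]
opening: 0.65
finger_force: 0.0
0.075 [615. 158.]
0.103 [584. 167.]
0.131 [554. 175.]
0.155 [529. 182.]
0.183 [501. 190.]
0.211 [474. 198.]
```

View pics/g6.png

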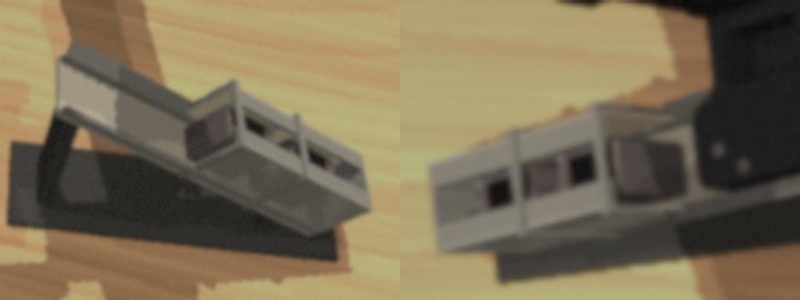

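Both sensors are home in the tube. The first sensor's plate is at (498,192), against 501 expected. The second's is at (580,168) with its rear edge at about 615, against 584 and 615 expected. The gripper is clear.

```bash
python3 -c "
from plant import *
print(r.finish_job())"
```

```text
the job is handed in; nothing more can be done
None
```

Both line sensors are loaded in the tube, noses downhill, and by the last camera check both sit home, one behind the other; I handed the job in at about 18 s, and no verdict came back.

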